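Seat the vial tray, switch the pump on, hold the prime key

ROBOT

A 6-joint arm with a two-finger parallel gripper is mounted at the origin on the work surface. World frame = base frame: x ahead of the robot, y to its left, z up, the work surface at z = 0. Lengths are in m, angles in rad, forces in N, time in s.
With the tool pointing down it reaches from about 0.25 to 0.775 m from the base axis. Payload 8.9 kg.
Tool frame: the origin (TCP) lies between the finger pads; the fingertips stand 14 mm ahead of it and the grasp point (between the pads) lies 5 mm behind it; z points along the fingers, y is the line along which they close (so a half turn about z gives the same grasp; the last joint's range is limited). The gripper opens to 85 mm and grips with 20 to 120 N. Pads are 22 mm wide; open, the fingers measure 114 mm over their backs; the gripper's body (76 mm by 85 mm) begins 54 mm behind the grasp point. The pads swing forward as they close: fully open they stand 13 mm farther back than shut.
Start: joints at [1.054, 0.291, -0.153, 1.127, 0, 1.431], TCP at [0.194, 0.488, 0.207] pointing down, gripper open.
Joint ranges: [-2.52, 2.52], [-0.91, 1.74], [-1.3, 1.37], [-1.96, 2.02], [-1.52, 1.47], [-3.14, 3.14]. Speed limits (rad/s): [2.22, 2.22, 2.79, 3.14, 3.14, 3.14].

INTERFACE

Orientations are given as a unit quaternion [w, x, y, z].
In Python, from bench import get_obs, snapshot, job_done, recognise gives the robot as it stands.
- The arm moves only by the tool move_arm, never from a script. Its arguments are lists of equal length, an entry for each row: "linear": the shift along the tool's x, y, z in mm, a list of three; "turn": the turn about the tool's z in rad; "grip": the opening in per cent of the stroke, from 0 (shut) to 100 (fully open). A call has 1 to 20 rows; each row is the pose to reach, as a shift and turn from the pose commanded when the call began, along the tool's axes at that moment; what a row does not reach only later rows make up. A row lasts 1/12 s, in which the tool goes at most 41.7 mm and 7.16 degrees, less where a joint would pass 70% of its speed; a pose out of reach is approached as far as the arm can. A call with a gripper value outside its range is refused whole. The fingers move at their own pace and stop on an object; "squeeze" is the grip in N (left out, the last holds). Time passes only in rows, so rows that repeat a pose let the fingers close. It gives the time, the measured TCP pose, the force, the opening and the grip force at its end, in the units of the state.
- get_obs(): the state, without advancing time (a new reading comes with each control period).
- snapshot(name): name is "scene" or "side" or "wrist"; returns a dict with "frame" (480x640x3 uint8, blue, green, red), "range_z" (480x640 float32, m along the optical axis (not along the pixel's ray), 0 where there is no reading), "fx", "fy", "cx", "cy" (pixels), "world_from_camera" (4x4, takes a point from camera to world coordinates); the wrist camera has in their place "T_tool_cam" (4x4, takes a point from camera to tool coordinates, whose origin is the TCP and whose axes are the flange's). Camera axes: x right, y down, z forward; pixel columns grow to the right and rows downward; lengths in m; the calibration is good to about 2 mm. A picture is of the moment at which its call begins: read the wrist's pose just before it.
- job_done(): hands the job in; it is judged then, once.
Trained networks look in the newest picture that a camera, given by its name, has taken for a name from the list of things; names that differ only in an ending like _2 or _b are one class to them, and where a whole thing is asked for, a point or a joint stands for the part that bears it (a point fixed in the world has none). Each returns a list of dicts, best first, with "confidence" (0 to 1); they miss things now and then, are a little off and sometimes report something else, mostly with a low value. They report only what shows in the picture. A call takes as long as a camera call.
- recognise(thing, camera): "location" ([x, y, z] in m, in world coordinates, good to about 4 mm: the middle of the surface that is visible of it).
The state is a dict: "clock": time; "q": joint angles; "qvel": joint speeds; "joint_torque": joint torques, N m; "tool_pos": TCP position; "orientation": TCP orientation; "force": force on the tool from outside, world axes, zero at the start; "moment": the same for the moment, N m; "opening": finger opening in m; "grip_force": force on a finger pad.
Only numpy, scipy, OpenCV 4.12 (cv2) and the standard library are available. Lean on these libraries where they do the work, as an engineer would, in place of code of your own. Each camera call takes 0.05 s, during which the arm holds its last target. There are 200 camera calls.

TASK

With the fingers closed, press the black vial tray straight down on its station until the deck under it is fully home, then switch the pump control unit on by pressing down the raised far half of its rocker, and then press the round key all the way down and hold it: finish the program while still holding the round key down. Work in that order, only pressing and never lifting the tray; leave the square key and the bottle, jar, beaker and box alone.

Things in the scene. Friction and masses are not known exactly. Their poses are not given: they have to be found in the camera images.
- station: Fixed white housing of the tray station, 135 (x) x 180 (y) x 36 mm high, on the bench. Origin: centre of its underside, z up; turned about the vertical by up to 0.3 rad. It and the control unit may be either way round, left and right.
- deck (a joint): How far the aluminium deck of the station (98 x 140 mm, corner lips 6 mm high) has been pushed down, m: 0 at the start (deck top 49 mm above the bench, 13 mm above the housing), 0.012 fully home against its stop (deck top practically flush with the housing). It slides only vertically, takes about 3.5 to 6 N of push on the tray to move, does not spring back and stays where it is left.
- deck_top (a point): Centre of the deck's upper face, on which the tray stands; x, y axes as the station's.
- tray: Loose black vial tray, about 0.3 kg (0.2 to 0.4), body 85 (x) x 127 (y) x 36 mm, standing on the deck inside the corner lips (1.5 to 2.5 mm play). Rows of vial caps rise to 44 mm above its underside, and in its middle a solid flat-topped tab, 16 (x) x 46 (y) mm, to 64 mm above its underside. Origin: centre of its underside; z up, x and y along the station's.
- tab_top (a point): Centre of the flat top of the tray's tab, 113 mm above the bench at the start; the place to press.
- unit: Fixed pump control unit, a low white case 150 (x) x 270 (y) x 60 mm high with a flat dark-blue top. Origin: centre of its underside, z up, turned about the vertical by up to 0.3 rad; its +x axis points to its far side, away from the robot, where a display strip is flush in its top. In a row along its y, 80 mm apart and 15 mm nearer than its middle, sit one rocker, one round key and one square key, all plain grey, in any order.
- rocker (a joint): Angle of the rocker, rad: 0 (to 0.03) off at the start, 0.34 fully on. The rocker is 60 mm long along the unit's x and 30 mm wide, two flat halves of 30 mm that meet in a shallow V at the pivot, 77 mm above the bench. Off: near half level, far half rising 10 mm to its end. Pressed at 20 mm beyond the pivot it turns with about 4 N until the far half is level, 77 mm above the bench, at the stop; it does not spring but stays where it is left.
- rocker_far (a point): Point on the upper face of the rocker's far half, 20 mm beyond the pivot along the unit's +x (about 84 mm above the bench when off, 77 mm when on); the place to press, with the fingers clear of the pivot.
- round_key (a joint): Travel of the round key, m: 0 released, 0.008 fully down at its stop. It springs: 1.5 N starts it, 5.5 N holds it fully down.
- round_top (a point): Centre of the round key's top, 36 mm diameter, 77 mm above the bench when released; it moves down with the key. Axes as the unit's.
- square_key (a joint): Travel of the square key (0 released, 0.008 fully down, m; springs the same way). To be left alone.
- square_top (a point): Centre of the square key's top, 34 x 34 mm, 77 mm above the bench when released.
- bottle: Loose amber bottle with blue cap, 72 mm diameter, 175 mm high, standing on the bench behind the work; origin at the centre of its underside. Bystander.
- jar: Loose small amber jar with white cap, 28 mm diameter, 45 mm high, between station and unit; origin at the centre of its underside. Bystander.
- beaker: Loose clear beaker, 56 mm diameter, 65 mm high, on the robot's side of the work; origin at the centre of its underside. Bystander.
- cap_box: Loose white box, 60 x 90 x 30 mm, on the bench behind the work; origin at the centre of its underside. Bystander.

How it is judged:
By the outcome, as a careful person would: the job done as asked, in the order asked, and still so for the second after the job is handed in, while the arm keeps its last pose, push and grip.
It also fails if it takes over 51 s, if anything falls off the work surface, if the arm or the gripper's body presses on something with over 40 N, if the wrist force passes 120 N, or if a joint passes its speed limit or range.

## Working session

There is one attempt and no reset: what is moved stays moved. The work goes in short steps, Python scripts to look and compute and a tool call to move; the robot and the scene stay as the last step left them, time stands still between calls to the robot, and variables do not carry over. Pictures are saved under pics/ and viewed, at most 10 in all, crops included, and the job is handed in when it is done.

Besides the shell and the picture viewer there is one more tool, called after "Request:" as name(argument=value, ...), one argument or row to a line, values as JSON. move_arm: Moves the arm, as the interface text tells. Its arguments: {"type":"object","properties":{"linear":{"type":"array","items":{"type":"array","items":{"type":"number"}}},"turn":{"type":"array","items":{"type":"number"}},"grip":{"type":"array","items":{"type":"number"}},"squeeze":{"type":"number"}},"required":["linear","turn","grip"]}

```bash
mkdir -p pics; python3 - <<'E'
from bench import *
import cv2,numpy as np
o=get_obs();print({k:np.round(v,3).tolist() for k,v in o.items()})
ims=[]
for c in("scene","side"):
    s=snapshot(c);cv2.imwrite(f"pics/{c}0.png",s["frame"])
    np.savez(f"{c}0.npz",**{k:v for k,v in s.items()})
    for t in("station","deck_top","tray","tab_top","unit","rocker","rocker_far","round_top","square_top","jar","bottle","beaker","cap_box"):
        print(c,t,[(np.round(d["location"],3).tolist(),round(d["confidence"],2)) for d in recognise(t,c)[:3]])
E
```

```text
{'clock': 0.0, 'q': [1.054, 0.291, -0.154, 1.127, -0.0, 1.431], 'qvel': [0.0, 0.001, -0.0, -0.002, 0.001, 0.001], 'joint_torque': [0.002, -53.715, 33.137, 0.016, 0.0, -0.0], 'tool_pos': [0.193, 0.488, 0.207], 'orientation': [-0.0, 0.188, 0.982, -0.001], 'force': [-0.11, 0.464, 0.32], 'moment': [-0.064, 0.011, 0.006], 'grip_force': 0.0, 'opening': 0.085}
scene station [([0.57, -0.176, 0.034], 0.57), ([0.549, 0.255, 0.076], 0.41)]
scene deck_top [([0.552, -0.185, 0.044], 0.91), ([0.823, -0.043, 0.093], 0.56)]
scene tray [([0.544, -0.195, 0.082], 0.58), ([0.568, -0.175, 0.034], 0.55)]
scene tab_top [([0.543, -0.2, 0.085], 0.56), ([0.568, -0.176, 0.036], 0.36)]
scene unit [([0.63, 0.192, 0.057], 0.88)]
scene rocker [([0.549, 0.255, 0.079], 0.57), ([0.551, -0.184, 0.042], 0.39)]
scene rocker_far [([0.55, 0.256, 0.073], 0.57), ([0.541, -0.197, 0.085], 0.18)]
scene round_top [([0.57, 0.179, 0.076], 0.74)]
scene square_top []
scene jar [([0.582, 0.007, 0.03], 0.88)]
scene bottle [([0.818, -0.044, 0.095], 0.72), ([0.568, 0.179, 0.079], 0.72)]
scene beaker [([0.416, 0.005, 0.045], 0.88), ([0.7
[... 325 characters left out ...]
[0.585, 0.109, 0.058], 0.96), ([0.57, -0.001, 0.035], 0.5)]
side rocker [([0.55, 0.255, 0.077], 0.49)]
side rocker_far [([0.547, 0.254, 0.075], 0.69), ([0.488, -0.278, 0.048], 0.28)]
side round_top [([0.402, -0.017, 0.048], 0.65), ([0.564, 0.165, 0.076], 0.43)]
side square_top [([0.578, 0.091, 0.079], 0.8), ([0.403, -0.018, 0.044], 0.6), ([0.487, -0.279, 0.051], 0.16)]
side jar [([0.572, -0.001, 0.034], 0.74), ([0.551, 0.251, 0.078], 0.25)]
side bottle [([0.792, -0.082, 0.093], 0.89), ([0.4, -0.017, 0.05], 0.42)]
side beaker [([0.404, -0.017, 0.048], 0.65), ([0.55, 0.255, 0.078], 0.47)]
side cap_box [([0.778, 0.126, 0.031], 0.79), ([0.507, -0.24, 0.087], 0.73), ([0.488, -0.28, 0.049], 0.15)]
```

View pics/scene0.png

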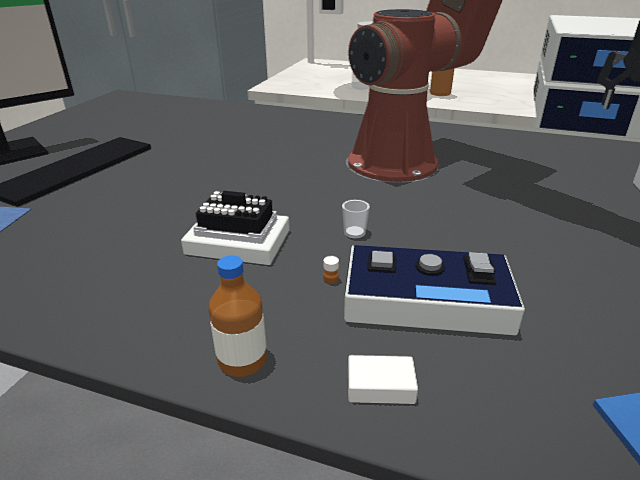

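View pics/side0.png

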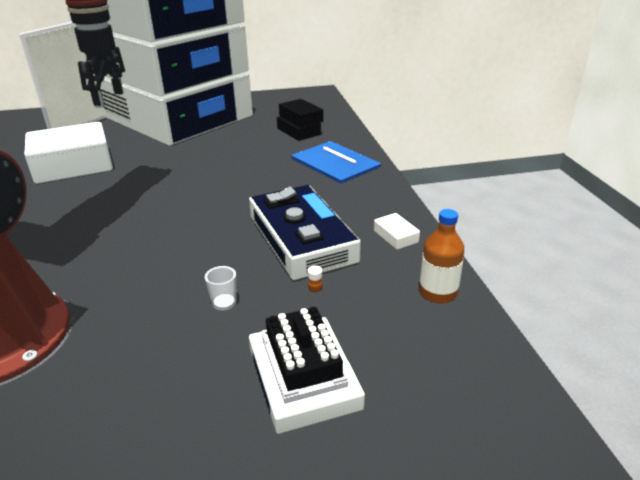

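The scene view shows the tray at about (235,215), and on the unit the square key (382,260), round key (430,262) and rocker (480,265). The side view shows the tray at (305,345) and the keys at (310,232), (294,214) and (280,197). Next I'll measure positions from the depth data.

```bash
cat > h.py <<'E'
import numpy as np,cv2
def cloud(s,T):
    z=s["range_z"];v,u=np.nonzero(z>0);d=z[v,u]
    P=np.c_[(u-s["cx"])*d/s["fx"],(v-s["cy"])*d/s["fy"],d]
    return P@T[:3,:3].T+T[:3,3], s["frame"][v,u].astype(int)
def box(P,c,r,z0,z1):
    m=(np.hypot(P[:,0]-c[0],P[:,1]-c[1])<r)&(P[:,2]>z0)&(P[:,2]<z1); return m
def rect(Q):
    (c,s,a)=cv2.minAreaRect((Q[:,:2]*1000).astype(np.float32)); return np.round(c,1),np.round(s,1),round(a,1)
E
python3 - <<'E'
from h import *
for c in("scene","side"):
    s=np.load(c+"0.npz");P,C=cloud(s,s["world_from_camera"])
    for n,ctr,r,a,b in(("tab",(.52,-.22),.1,.106,.12),("caps",(.52,-.22),.12,.087,.098),("house",(.52,-.22),.16,.031,.040),("unit",(.58,.17),.2,.055,.065),("k1",(.577,.092),.03,.07,.09),("k2",(.566,.173),.03,.07,.09),("k3",(.55,.255),.042,.07,.09)):
        m=box(P,ctr,r,a,b);Q=P[m]
        if len(Q)>4: print(c,n,len(Q),np.round(Q.mean(0),4),np.round(np.percentile(Q[:,2],[5,50,95]),4),*rect(Q))
E
```

```text
scene tab 158 [ 0.5149 -0.211   0.1114] [0.1069 0.1124 0.1143] [ 512.9 -212.4] [18.3 46.4] 3.7
scene caps 723 [ 0.5211 -0.2076  0.0917] [0.0875 0.0922 0.0948] [ 512.7 -212.4] [ 78.2 115.4] 7.7
scene house 1196 [ 0.5458 -0.187   0.0357] [0.0322 0.0359 0.0384] [ 512.5 -213.3] [136.2 179.8] 6.7
scene unit 7388 [0.5976 0.1818 0.0601] [0.0577 0.0602 0.0619] [580.3 179.5] [151.5 268.8] 11.9
scene k1 286 [0.5846 0.0989 0.076 ] [0.0716 0.0765 0.0782] [581.1  98.2] [35.8 32.9] 10.7
scene k2 271 [0.568  0.1765 0.0759] [0.0713 0.0766 0.0781] [566. 177.] [35.3 35.2] 45.1
scene k3 455 [0.5499 0.2537 0.0787] [0.0733 0.0777 0.0854] [548.  254.6] [64.7 42.6] 11.4
side tab 285 [ 0.5098 -0.216   0.113 ] [0.1075 0.1136 0.1155] [ 510.3 -212.9] [16.3 46.7] 7.0
side caps 1783 [ 0.5094 -0.219   0.0921] [0.0873 0.0929 0.0953] [ 510.1 -214.3] [ 81.7 125.7] 7.1
side house 2752 [ 0.5005 -0.2543  0.0365] [0.0331 0.0367 0.0387] [ 509.4 -213.1] [135.2 182.8] 6.5
side unit 3675 [0.5811 0.152  0.0614] [0.0582 0.0616 0.0637] [576.8 178.8] [150.6 273.4] 12.3
side k1 222 [0.578  0.0946 0.0767] [0.071  0.0776 0.0797] [578.1  95. ] [38.3 41. ] 8.5
side k2 163 [0.5622 0.1729 0.0769] [0.0711 0.0779 0.0799] [561.3 174.7] [42.8 34.3] 81.2
side k3 307 [0.5464 0.2504 0.0789] [0.0712 0.0788 0.0862] [546.9 254.7] [64.  44.2] 4.4
```

```bash
cat >> h.py <<'E'
from bench import get_obs
from scipy.spatial.transform import Rotation as Rn
def go(x,y,z,yaw):
    o=get_obs();w,a,b,c=o["orientation"];R=Rn.from_quat([a,b,c,w]).as_matrix()
    d=R.T@(np.array([x,y,z])-o["tool_pos"]);th=np.arctan2(R[1,0],R[0,0])
    t=-(yaw+np.pi-th);t=(t+np.pi)%(2*np.pi)-np.pi
    print("lin",np.round(d*1000,1),"turn",round(t,3),"F",np.round(o["force"],2),"pos",np.round(o["tool_pos"],4),"t",round(o["clock"],2),"op",round(o["opening"],4),"tilt",np.round(R[:,2],3))
E
python3 -c "
from h import *
go(.5117,-.2127,.165,.12)"
```

```text
lin [-554.1 -533.9   42.3] turn -0.498 F [ 0.63 -0.05 -0.16] pos [0.1936 0.488  0.2073] t 1.4 op 0.0854 tilt [-0. -0. -1.]
```

Request:
move_arm(
  linear=[
    [-554,-534,42],
    [-554,-534,42],
    [-554,-534,42],
    [-554,-534,42],
    [-554,-534,42],
    [-554,-534,42],
    [-554,-534,42],
    [-554,-534,42],
    [-554,-534,42],
    [-554,-534,42],
    [-554,-534,42],
    [-554,-534,42],
    [-554,-534,42],
    [-554,-534,42],
    [-554,-534,42],
    [-554,-534,42],
    [-554,-534,42],
    [-554,-534,42],
    [-554,-534,42],
    [-554,-534,42],
  ],
  turn=[-0.498,-0.498,-0.498,-0.498,-0.498,-0.498,-0.498,-0.498,-0.498,-0.498,-0.498,-0.498,-0.498,-0.498,-0.498,-0.498,-0.498,-0.498,-0.498,-0.498],
  grip=[0,0,0,0,0,0,0,0,0,0,0,0,0,0,0,0,0,0,0,0],
  squeeze=30,
)

```text
clock: 3.07
tool_pos: [0.5138, -0.2188, 0.1644]
orientation: [0.001, -0.058, 0.998, -0.001]
force: [-0.7, 0.9, 0.2]
opening: -0.0
grip_force: 0.0
```

```bash
python3 -c "
from h import *
go(.5117,-.2127,.135,.12)"
```

```text
lin [ 1.5  6.3 29.4] turn -0.004 F [-0.68  0.89  0.21] pos [ 0.5138 -0.2188  0.1644] t 3.07 op -0.0 tilt [ 0.002 -0.002 -1.   ]
```

Request:
move_arm(
  linear=[
    [0,0,0],
    [0,0,0],
    [0,0,10],
    [0,0,20],
    [0,0,28],
    [0,0,28],
    [0,0,28],
  ],
  turn=[0,0,0,0,0,0,0],
  grip=[0,0,0,0,0,0,0],
)

```text
clock: 3.65
tool_pos: [0.511, -0.2119, 0.1366]
orientation: [-0.001, -0.06, 0.998, 0.0]
force: [-1.0, -0.4, 0.5]
opening: 0.0001
grip_force: 0.0
```

```bash
python3 - <<'E'
from h import *
from bench import *
go(.5117,-.2127,.115,.12)
for c in("scene","side"):
    s=snapshot(c)
    T=s["world_from_camera"];x=s["frame"]
    p=np.linalg.inv(T)@[.512,-.213,.11,1];u=int(s["fx"]*p[0]/p[2]+s["cx"]);v=int(s["fy"]*p[1]/p[2]+s["cy"])
    cv2.imwrite(f"pics/{c}1.png",cv2.resize(x[max(v-70,0):v+70,max(u-55,0):u+55],None,fx=3.5,fy=3.5))
a=[cv2.imread(f"pics/{c}1.png") for c in("scene","side")];cv2.imwrite("pics/c1.png",np.hstack(a))
E
```

```text
lin [-0.6 -0.9 21.6] turn 0.001 F [-0.98 -0.43  0.47] pos [ 0.511  -0.2119  0.1366] t 3.65 op 0.0001 tilt [-0.001  0.001 -1.   ]
```

View pics/c1.png

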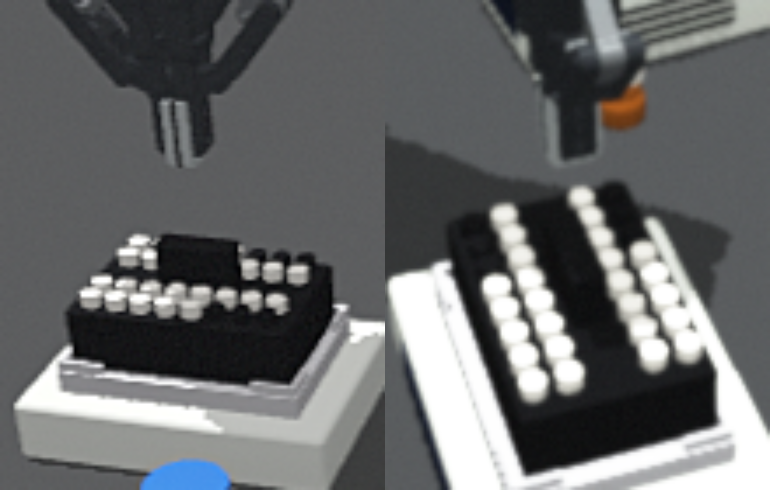

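The fingertips (left crop about (180,160)) look about 30 to 40 mm above the tab top (200,240), more than the 9 mm I expected. I'll measure the tip from depth.

```bash
python3 - <<'E'
from h import *
from bench import *
go(.5117,-.2127,.115,.12)
for c in("scene","side"):
    s=snapshot(c);P,C=cloud(s,s["world_from_camera"])
    Q=P[box(P,(.5117,-.2127),.05,.100,.25)]
    h,e=np.histogram(Q[:,2],np.arange(.1,.2,.005));print(c,[(round(float(a),3),int(n)) for a,n in zip(e,h)])
    t=Q[Q[:,2]>.119];zm=t[:,2].min();q=t[t[:,2]<zm+.02];print(zm,q.mean(0).round(4),rect(q))
E
```

```text
lin [ 0.  -0.2 22.5] turn 0.001 F [ 0.08 -1.08 -0.43] pos [ 0.5117 -0.2125  0.1375] t 3.75 op 0.0002 tilt [ 0. -0. -1.]
scene [(0.1, 61), (0.105, 57), (0.11, 113), (0.115, 0), (0.12, 0), (0.125, 0), (0.13, 0), (0.135, 0), (0.14, 0), (0.145, 0), (0.15, 0), (0.155, 0), (0.16, 11), (0.165, 28), (0.17, 36), (0.175, 42), (0.18, 46), (0.185, 41), (0.19, 43)]
0.16141532605779702 [ 0.5189 -0.21    0.173 ] (array([ 517.1, -210.8]), array([16.6, 29.6]), 31.7)
side [(0.1, 44), (0.105, 46), (0.11, 219), (0.115, 26), (0.12, 0), (0.125, 0), (0.13, 0), (0.135, 0), (0.14, 0), (0.145, 0), (0.15, 0), (0.155, 0), (0.16, 13), (0.165, 26), (0.17, 42), (0.175, 48), (0.18, 46), (0.185, 51), (0.19, 44)]
0.16201479057771845 [ 0.51   -0.2207  0.1736] (array([ 509.5, -219.2]), array([16.4, 24.8]), 73.3)
```

```bash
python3 - <<'E'
from h import *
from bench import *
for c in("scene","side"):
    s=np.load(c+"0.npz");P,C=cloud(s,s["world_from_camera"])
    Q=P[box(P,(.1936,.488),.08,.15,.35)]
    if len(Q):
        h,e=np.histogram(Q[:,2],np.arange(.15,.35,.01));print(c,[(round(float(a),3),int(n)) for a,n in zip(e,h)]);q=Q[Q[:,2]<Q[:,2].min()+.03];print(Q[:,2].min(),q.mean(0),rect(q))
s=snapshot("wrist");print(np.round(s["T_tool_cam"],3).tolist());cv2.imwrite("pics/w1.png",s["frame"])
o=get_obs();w,a,b,c=o["orientation"];T=np.eye(4);T[:3,:3]=Rn.from_quat([a,b,c,w]).as_matrix();T[:3,3]=o["tool_pos"]
P,C=cloud(s,T@s["T_tool_cam"])
for n,ctr,r,z0,z1 in(("tab",(.512,-.213),.04,.06,.14),("all",(.512,-.213),.14,.02,.2)):
    Q=P[box(P,ctr,r,z0,z1)];h,e=np.histogram(Q[:,2],np.arange(z0,z1,.005));print(n,[(round(float(a),3),int(k)) for a,k in zip(e,h)])
E
```

```text
scene [(0.15, 0), (0.16, 0), (0.17, 0), (0.18, 0), (0.19, 0), (0.2, 0), (0.21, 0), (0.22, 0), (0.23, 0), (0.24, 15), (0.25, 49), (0.26, 52), (0.27, 51), (0.28, 57), (0.29, 120), (0.3, 132), (0.31, 155), (0.32, 138), (0.33, 199)]
0.24446159463233996 [0.1819785  0.43958354 0.26072254] (array([176.2, 439.9]), array([14.6, 26.5]), 70.4)
side [(0.15, 0), (0.16, 0), (0.17, 0), (0.18, 0), (0.19, 0), (0.2, 0), (0.21, 0), (0.22, 0), (0.23, 0), (0.24, 25), (0.25, 84), (0.26, 88), (0.27, 93), (0.28, 88), (0.29, 141), (0.3, 168), (0.31, 197), (0.32, 201), (0.33, 226)]
0.24496363673248667 [0.19256409 0.48125513 0.26157751] (array([193.3, 485.9]), array([115.8,  25.9]), 70.8)
[[-0.001, -0.951, -0.308, 0.08], [1.0, -0.0, -0.001, 0.001], [0.001, -0.308, 0.951, -0.168], [0.0, 0.0, 0.0, 1.0]]
tab [(0.06, 0), (0.065, 0), (0.07, 0), (0.075, 0), (0.08, 435), (0.085, 4985), (0.09, 3484), (0.095, 311), (0.1, 234), (0.105, 246), (0.11, 2306), (0.115, 50), (0.12, 0), (0.125, 0), (0.13, 0), (0.135, 0)]
all [(0.02, 33), (0.025, 281), (0.03, 685), (0.035, 11482), (0.04, 160), (0.045, 1364), (0.05, 1083), (0.055, 649), (0.06, 224), (0.065, 239), (0.07, 244), (0.075, 279), (0.08, 1879), (0.085, 13316), (0.09, 7862), (0.095, 439), (0.1, 234), (0.105, 246), (0.11, 2306), (0.115, 50), (0.12, 0), (0.125, 0), (0.13, 0), (0.135, 0), (0.14, 0), (0.145, 0), (0.15, 0), (0.155, 0), (0.16, 0), (0.165, 177), (0.17, 390), (0.175, 463), (0.18, 493), (0.185, 542), (0.19, 585)]
```

View pics/w1.png

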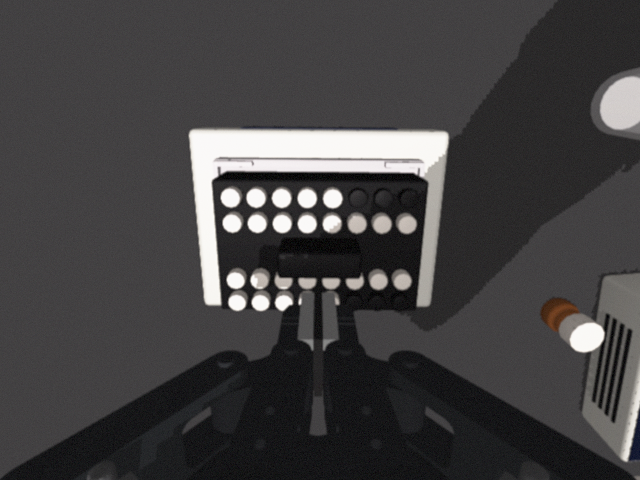

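Three cameras agree that the closed fingertips sit at z≈0.162 with the TCP at 0.1375. That is 24 mm behind the reported TCP, not 14 mm ahead of it as specified. The wrist view has the tips at (320,295) and the tab at (318,258). I'll go down carefully, watching the force, to settle which figure is right.

Request:
move_arm(
  linear=[
    [0,0,3],
    [0,0,6],
    [0,0,9],
    [0,0,12],
    [0,0,15],
    [0,0,18],
    [0,0,18],
  ],
  turn=[0,0,0,0,0,0,0],
  grip=[0,0,0,0,0,0,0],
)

```text
clock: 4.48
tool_pos: [0.5112, -0.2125, 0.1185]
orientation: [-0.0, -0.06, 0.998, 0.0]
force: [0.1, 0.6, 0.9]
opening: 0.0003
grip_force: 0.0
```

```bash
cat >> h.py <<'E'
def look(ctr,zs,cams=("scene","side"),r=.05):
    from bench import snapshot
    for c in cams:
        s=snapshot(c);P,C=cloud(s,s["world_from_camera"]);Q=P[box(P,ctr,r,zs[0],zs[1])]
        h,e=np.histogram(Q[:,2],np.arange(zs[0],zs[1],.003));print(c,[(round(float(a),3),int(n)) for a,n in zip(e,h) if n])
E
python3 - <<'E'
from h import *
go(.5117,-.2127,.089,.12)
look((.5117,-.2127),(.1,.17))
E
```

```text
lin [-0.5 -0.3 29.5] turn 0.0 F [0.08 0.59 0.93] pos [ 0.5112 -0.2125  0.1185] t 4.48 op 0.0003 tilt [-0.001  0.001 -1.   ]
scene [(0.1, 33), (0.103, 38), (0.106, 30), (0.109, 46), (0.112, 80), (0.142, 8), (0.145, 10), (0.148, 15), (0.151, 24), (0.154, 20), (0.157, 25), (0.16, 26), (0.163, 24), (0.166, 26)]
side [(0.1, 31), (0.103, 21), (0.106, 27), (0.109, 34), (0.112, 200), (0.115, 24), (0.142, 6), (0.145, 12), (0.148, 15), (0.151, 15), (0.154, 32), (0.157, 27), (0.16, 32), (0.163, 28), (0.166, 28)]
```

Confirmed: there was no contact at TCP z = 0.1185, so the tip is about 24 mm behind the reported TCP. I expect contact at TCP z ≈ 0.089 and the deck home at ≈ 0.077.

Request:
move_arm(
  linear=[
    [0,0,6],
    [0,0,12],
    [0,0,18],
    [0,0,23],
    [0,0,26],
    [0,0,28],
    [0,0,30],
    [0,0,32],
    [0,0,34],
    [0,0,36],
    [0,0,36],
  ],
  turn=[0,0,0,0,0,0,0,0,0,0,0],
  grip=[0,0,0,0,0,0,0,0,0,0,0],
)

```text
clock: 5.5
tool_pos: [0.5116, -0.2127, 0.0831]
orientation: [0.0, -0.06, 0.998, -0.0]
force: [0.7, 0.1, -0.7]
opening: -0.0003
grip_force: 0.0
```

```bash
python3 - <<'E'
from h import *
go(.5117,-.2127,.077,.12)
look((.5117,-.2127),(.085,.13))
E
```

```text
lin [-0.1 -0.   6.1] turn 0.0 F [ 0.74  0.13 -0.75] pos [ 0.5116 -0.2127  0.0831] t 5.5 op -0.0003 tilt [ 0. -0. -1.]
scene [(0.085, 256), (0.088, 57), (0.091, 34), (0.094, 36), (0.097, 32), (0.1, 36), (0.103, 46), (0.106, 51), (0.109, 10), (0.112, 13), (0.115, 21), (0.118, 22), (0.121, 22), (0.124, 27)]
side [(0.085, 476), (0.088, 350), (0.091, 27), (0.094, 21), (0.097, 29), (0.1, 29), (0.103, 23), (0.106, 83), (0.109, 23), (0.112, 10), (0.115, 25), (0.118, 25), (0.121, 25), (0.124, 19)]
```

Request:
move_arm(
  linear=[
    [0,0,2],
    [0,0,4],
    [0,0,5],
    [0,0,6],
    [0,0,7],
    [0,0,8],
    [0,0,8],
  ],
  turn=[0,0,0,0,0,0,0],
  grip=[0,0,0,0,0,0,0],
)

```text
clock: 6.18
tool_pos: [0.512, -0.2129, 0.077]
orientation: [0.001, -0.06, 0.998, -0.0]
force: [-6.0, 2.6, 22.1]
opening: 0.0001
grip_force: 11.3
```

```bash
python3 - <<'E'
from h import *
go(.5117,-.2127,.077,.12)
E
```

```text
lin [ 0.2  0.2 -0. ] turn 0.0 F [-5.95  2.63 22.11] pos [ 0.512  -0.2129  0.077 ] t 6.18 op 0.0001 tilt [ 0.001 -0.001 -1.   ]
```

At 22 N it is against the stop. I'll retract straight up and check the deck.

Request:
move_arm(
  linear=[
    [0,0,-2],
    [0,0,-8],
    [0,0,-30],
    [0,0,-60],
    [0,0,-80],
    [0,0,-80],
  ],
  turn=[0,0,0,0,0,0],
  grip=[0,0,0,0,0,0],
)

```text
clock: 6.68
tool_pos: [0.5138, -0.2139, 0.1594]
orientation: [0.003, -0.06, 0.998, -0.002]
force: [-0.8, -0.4, 1.5]
opening: -0.0002
grip_force: 0.0
```

```bash
python3 - <<'E'
from h import *
from bench import snapshot
c,s_=np.cos(.12),np.sin(.12)
new=snapshot("side"),snapshot("scene")
for n,S in(("before",(np.load("side0.npz"),np.load("scene0.npz"))),("after",new)):
  for s in S:
    P,C=cloud(s,s["world_from_camera"]);d=P[:,:2]-[.5105,-.213];x=d[:,0]*c+d[:,1]*s_;y=-d[:,0]*s_+d[:,1]*c;z=P[:,2]
    f=lambda m:(np.round(np.median(z[m])*1000,1),m.sum()) if m.sum() else None
    tab=f((abs(x)<6)&(abs(y)<.02)&(abs(x)<.007)&(z>.09)&(z<.12)&(z>.095));
    print(n,"tab",tab,"deck edge",f((((abs(x)>.0445)&(abs(x)<.048)&(abs(y)<.04))|((abs(y)>.065)&(abs(y)<.069)&(abs(x)<.02)))&(z<.06)),"house",f((((abs(x)>.055)&(abs(x)<.063)&(abs(y)<.08))|((abs(y)>.077)&(abs(y)<.086)&(abs(x)<.06)))&(z>.02)&(z<.06)))
go(.5672,.2583,.13,.21)
E
```

```text
before tab (np.float64(114.0), np.int64(185)) deck edge (np.float64(49.5), np.int64(228)) house (np.float64(37.0), np.int64(1148))
before tab (np.float64(113.0), np.int64(90)) deck edge (np.float64(40.6), np.int64(280)) house (np.float64(36.1), np.int64(396))
after tab (np.float64(101.9), np.int64(179)) deck edge (np.float64(38.0), np.int64(143)) house (np.float64(37.0), np.int64(1253))
after tab (np.float64(101.1), np.int64(72)) deck edge (np.float64(34.3), np.int64(194)) house (np.float64(36.0), np.int64(422))
lin [-111.3  461.3   25.5] turn -0.09 F [ 0.33 -0.11  0.74] pos [ 0.512  -0.213   0.1558] t 6.78 op 0.0003 tilt [ 0.001 -0.001 -1.   ]
```

The deck is home: the tab dropped 12.0 mm and the deck is flush. Next I'll move over the rocker.

Request:
move_arm(
  linear=[
    [-111,461,0],
    [-111,461,0],
    [-111,461,0],
    [-111,461,0],
    [-111,461,0],
    [-111,461,0],
    [-111,461,0],
    [-111,461,0],
    [-111,461,0],
    [-111,461,0],
    [-111,461,0],
    [-111,461,0],
    [-111,461,0],
    [-111,461,0],
    [-111,461,15],
    [-111,461,30],
    [-111,461,50],
    [-111,461,70],
    [-111,461,76],
    [-111,461,76],
  ],
  turn=[-0.09,-0.09,-0.09,-0.09,-0.09,-0.09,-0.09,-0.09,-0.09,-0.09,-0.09,-0.09,-0.09,-0.09,-0.09,-0.09,-0.09,-0.09,-0.09,-0.09],
  grip=[0,0,0,0,0,0,0,0,0,0,0,0,0,0,0,0,0,0,0,0],
)

```text
clock: 8.45
tool_pos: [0.5649, 0.2564, 0.0773]
orientation: [-0.002, -0.104, 0.995, -0.001]
force: [-1.2, 0.6, 0.4]
opening: 0.0001
grip_force: 0.0
```

```bash
python3 - <<'E'
from h import *
from bench import snapshot
go(.5672,.2583,.053,.21)
a=[]
for c in("scene","side"):
    s=snapshot(c);T=s["world_from_camera"];x=s["frame"]
    p=np.linalg.inv(T)@[.567,.258,.09,1];u=int(s["fx"]*p[0]/p[2]+s["cx"]);v=int(s["fy"]*p[1]/p[2]+s["cy"])
    a.append(cv2.resize(x[v-50:v+50,u-50:u+50],None,fx=4,fy=4))
    P,C=cloud(s,T);Q=P[box(P,(.567,.258),.03,.09,.112)];print(c,len(Q),Q[:,2].min(),Q.mean(0).round(4),rect(Q))
cv2.imwrite("pics/c2.png",np.hstack(a))
E
```

```text
lin [-2.7  1.4 24.3] turn -0.001 F [-1.18  0.64  0.42] pos [0.5649 0.2564 0.0773] t 8.45 op 0.0001 tilt [-0.004 -0.002 -1.   ]
scene 66 0.10177440044378 [0.5738 0.2562 0.1083] (array([572.3, 255.2]), array([26.4, 11.3]), 83.1)
side 22 0.10446286289565687 [0.5642 0.251  0.1078] (array([565.8, 251.2]), array([22.5, 12. ]), 4.7)
```

View pics/c2.png

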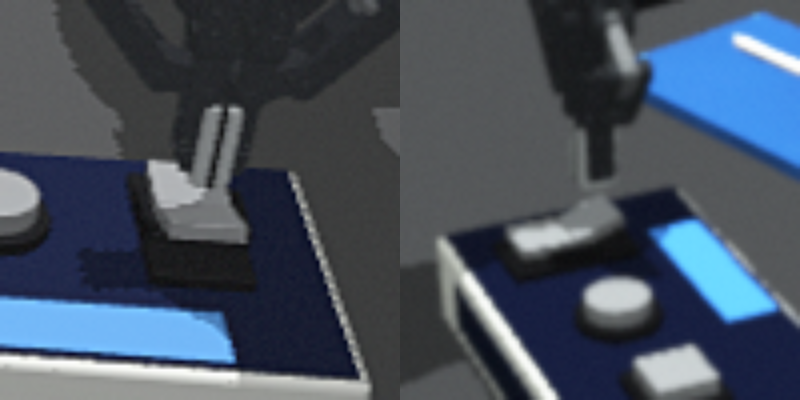

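The closed fingers are above the rocker's raised far half: left crop tip (208,185), right crop tip (597,182) over the far half (590,215). Pressing down slowly.

Request:
move_arm(
  linear=[
    [0,0,4],
    [0,0,8],
    [0,0,11],
    [0,0,13],
    [0,0,15],
    [0,0,17],
    [0,0,19],
    [0,0,21],
    [0,0,22],
    [0,0,23],
    [0,0,24],
    [0,0,24],
  ],
  turn=[0,0,0,0,0,0,0,0,0,0,0,0],
  grip=[0,0,0,0,0,0,0,0,0,0,0,0],
)

```text
clock: 9.55
tool_pos: [0.5666, 0.2583, 0.0552]
orientation: [0.0, -0.105, 0.994, 0.0]
force: [1.9, 0.2, 2.2]
opening: -0.0
grip_force: 1.0
```

```bash
python3 - <<'E'
from h import *
go(.5672,.2583,.053,.21)
E
```

```text
lin [-0.6 -0.1  2.2] turn 0.0 F [1.92 0.18 2.16] pos [0.5666 0.2583 0.0552] t 9.55 op -0.0 tilt [ 0.  0. -1.]
```

Request:
move_arm(
  linear=[
    [0,0,1],
    [0,0,2],
    [0,0,3],
    [0,0,4],
    [0,0,4],
    [0,0,4],
  ],
  turn=[0,0,0,0,0,0],
  grip=[0,0,0,0,0,0],
)

```text
clock: 10.05
tool_pos: [0.5669, 0.2584, 0.0529]
orientation: [0.001, -0.105, 0.994, 0.0]
force: [-3.7, -1.2, 18.1]
opening: -0.0001
grip_force: 9.1
```

Request:
move_arm(
  linear=[
    [0,0,-2],
    [0,0,-10],
    [0,0,-35],
    [0,0,-50],
    [0,0,-50],
  ],
  turn=[0,0,0,0,0],
  grip=[0,0,0,0,0],
)

```text
clock: 10.47
tool_pos: [0.5679, 0.2588, 0.1045]
orientation: [0.002, -0.105, 0.994, 0.0]
force: [0.6, -0.2, 0.5]
opening: -0.0
grip_force: 0.0
```

```bash
python3 - <<'E'
from h import *
from bench import snapshot
c,s_=np.cos(.21),np.sin(.21)
for n,S in(("before",[np.load("side0.npz"),np.load("scene0.npz")]),("after",[snapshot("side"),snapshot("scene")])):
  for s in S:
    P,C=cloud(s,s["world_from_camera"]);d=P[:,:2]-[.5477,.2541];x=d[:,0]*c+d[:,1]*s_;y=-d[:,0]*s_+d[:,1]*c;z=P[:,2]
    print(n,[(b,np.round(np.median(z[m])*1000,1),int(m.sum())) for b in range(-25,30,10) for m in [(x*1000>b-5)&(x*1000<b+5)&(abs(y)<.012)&(z>.065)&(z<.095)] if m.sum()])
    Q=P[box(P,(.564,.176),.025,.0735,.083)];print(rect(Q),Q.mean(0).round(4)) if len(Q)>5 else 0
go(.5643,.1759,.07,.21)
E
```

```text
before [(-25, np.float64(78.2), 42), (-15, np.float64(78.5), 30), (-5, np.float64(78.2), 24), (5, np.float64(80.3), 29), (15, np.float64(82.9), 34), (25, np.float64(83.7), 43)]
(array([562.8, 177.1]), array([37.4, 31.8]), 79.7) [0.5625 0.1745 0.0779]
before [(-25, np.float64(77.7), 45), (-15, np.float64(77.2), 55), (-5, np.float64(76.8), 47), (5, np.float64(78.8), 29), (15, np.float64(67.3), 74), (25, np.float64(80.2), 122)]
(array([565.6, 177.3]), array([35.3, 34.2]), 45.1) [0.5663 0.1766 0.0767]
after [(-25, np.float64(82.4), 47), (-15, np.float64(81.6), 36), (-5, np.float64(79.4), 21), (5, np.float64(78.2), 24), (15, np.float64(78.1), 29), (25, np.float64(77.5), 28)]
(array([562.6, 176.3]), array([40.8, 31.8]), 79.6) [0.5623 0.1743 0.0779]
after [(-25, np.float64(85.3), 64), (-15, np.float64(82.2), 73), (-5, np.float64(78.3), 76), (5, np.float64(76.7), 47), (15, np.float64(77.0), 61), (25, np.float64(74.3), 120)]
(array([565.1, 175.9]), array([35.5, 34. ]), 35.7) [0.5666 0.1765 0.0767]
lin [ 19.3 -80.1  31.5] turn 0.0 F [ 0.04 -0.83  0.06] pos [0.5664 0.2583 0.1015] t 10.57 op 0.0001 tilt [ 0.  0. -1.]
```

The rocker is on: its far half is level at 77 mm. Next is the round key.

Request:
move_arm(
  linear=[
    [19,-80,0],
    [19,-80,0],
    [19,-80,0],
    [19,-80,0],
    [19,-80,10],
    [19,-80,20],
    [19,-80,30],
    [19,-80,38],
    [19,-80,42],
    [19,-80,45],
    [19,-80,48],
    [19,-80,50],
    [19,-80,52],
    [19,-80,54],
    [19,-80,55],
    [19,-80,56],
    [19,-80,57],
    [19,-80,57],
  ],
  turn=[0,0,0,0,0,0,0,0,0,0,0,0,0,0,0,0,0,0],
  grip=[0,0,0,0,0,0,0,0,0,0,0,0,0,0,0,0,0,0],
)

```text
clock: 12.07
tool_pos: [0.5646, 0.1763, 0.045]
orientation: [0.0, -0.105, 0.994, 0.0]
force: [-4.0, 1.5, 9.4]
opening: -0.0001
grip_force: 4.5
```

```bash
python3 - <<'E'
from h import *
go(.5643,.1759,.044,.21)
E
```

```text
lin [ 0.4 -0.3  1. ] turn 0.0 F [-3.95  1.48  9.38] pos [0.5646 0.1763 0.045 ] t 12.07 op -0.0001 tilt [ 0.  0. -1.]
```

Request:
move_arm(
  linear=[
    [0,0,1],
    [0,0,2],
    [0,0,2],
    [0,0,2],
    [0,0,2],
    [0,0,2],
  ],
  turn=[0,0,0,0,0,0],
  grip=[0,0,0,0,0,0],
)

```text
clock: 12.57
tool_pos: [0.5647, 0.1763, 0.0447]
orientation: [0.001, -0.105, 0.994, 0.0]
force: [-10.9, -0.1, 28.4]
opening: 0.0002
grip_force: 13.9
```

```bash
python3 - <<'E'
from h import *
from bench import snapshot
go(.5643,.1759,.044,.21)
for c in("scene","side"):
    s=snapshot(c);P,C=cloud(s,s["world_from_camera"])
    for n,ct,r in(("round",(.5643,.1759),.017),("square",(.581,.0975),.015),("tab",(.5117,-.2127),.008)):
        Q=P[box(P,ct,r,.064,.12)];h,e=np.histogram(Q[:,2],np.arange(.064,.12,.002));print(c,n,[(round(float(a),3),int(k)) for a,k in zip(e,h) if k])
go(.5643,.1759,.044,.21)
E
```

```text
lin [ 0.5 -0.3  0.7] turn 0.0 F [-10.91  -0.12  28.37] pos [0.5647 0.1763 0.0447] t 12.57 op 0.0002 tilt [ 0.001  0.001 -1.   ]
scene round [(0.064, 2), (0.066, 32), (0.068, 65), (0.07, 12), (0.072, 6), (0.074, 13), (0.076, 13), (0.078, 19), (0.08, 23), (0.082, 16), (0.084, 18), (0.086, 13), (0.088, 20), (0.09, 19), (0.092, 21), (0.094, 18), (0.096, 21), (0.098, 18), (0.1, 16), (0.102, 14), (0.104, 26), (0.106, 15), (0.108, 11), (0.11, 14), (0.112, 16), (0.114, 24), (0.116, 20)]
scene square [(0.074, 14), (0.076, 114), (0.078, 11)]
scene tab [(0.076, 2), (0.078, 3), (0.08, 3), (0.082, 1), (0.084, 5), (0.086, 1), (0.088, 4), (0.092, 4), (0.094, 4), (0.096, 4), (0.098, 7), (0.1, 17), (0.102, 3)]
side round [(0.066, 4), (0.068, 28), (0.07, 31), (0.072, 6), (0.074, 4), (0.076, 8), (0.078, 7), (0.08, 12), (0.082, 9), (0.084, 8), (0.086, 12), (0.088, 8), (0.09, 11), (0.092, 7), (0.094, 8), (0.096, 14), (0.098, 11), (0.1, 10), (0.102, 11), (0.104, 8), (0.106, 5), (0.108, 1), (0.11, 1), (0.112, 5), (0.114, 2), (0.116, 2)]
side square [(0.068, 4), (0.07, 5), (0.072, 4), (0.074, 7), (0.076, 29), (0.078, 57), (0.08, 8)]
side tab [(0.1, 27), (0.102, 25), (0.104, 2)]
lin [ 0.5 -0.3  0.7] turn 0.0 F [-10.84   0.43  27.63] pos [0.5647 0.1763 0.0447] t 12.67 op 0.0001 tilt [ 0.001  0.001 -1.   ]
```

The round key is held at its stop: its top is at 69 mm under a steady 28 N. The square key is untouched and the tray is down. Handing in now.

```bash
python3 -c "
from bench import job_done
print(job_done())"
```

```text
the job is handed in; nothing more can be done
None
```

The job is handed in at about 12.7 s: the deck is fully home, the rocker is on, and the round key is held down at its stop with about 28 N. The fingertips turned out to be about 24 mm behind the reported TCP, not 14 mm ahead as specified, so I set the press depths from the cameras and the force reading.

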